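# Fit the ceramic seal ring to a coolant pump with the nylon fork

### The arm

A 6-joint arm with a two-finger parallel gripper is mounted at the origin on the work surface. World frame = base frame: x ahead of the robot, y to its left, z up, the work surface at z = 0. Lengths are in m, angles in rad, forces in N, time in s.
With the tool pointing down it reaches from about 0.375 to 0.975 m from the base axis. Payload 3.8 kg.
Tool frame: the origin (TCP) lies on the centre line of the jaws, within the pads' length; the fingertips stand 17 mm ahead of it and the grasp point (between the pads) lies 2 mm behind it (bot.tip_extent is the distance from the TCP to the fingertips, in m); z points along the fingers, y is the line along which they close (so a half turn about z gives the same grasp; the last joint's range is limited). The gripper opens to 85 mm and grips with 20 to 120 N. Pads are 22 mm wide; open, the fingers measure 114 mm over their backs; the gripper's body (76 mm by 85 mm) begins 54 mm behind the grasp point. The pads swing forward as they close: fully open they stand 13 mm farther back than shut.
Start: joints at [1.14, 0.264, 1.604, -0, 1.274, -0.037], TCP at [0.259, 0.623, 0.248] pointing down, gripper open.
Joint ranges: [-2.63, 2.63], [-0.94, 2.18], [0.31, 2.57], [-1.31, 4.45], [0, 2.66], [-2.55, 2.55]. Speed limits (rad/s): [2.57, 2.57, 3.14, 3.14, 3.14, 3.14].

### API

Orientations are given as a rotation vector (axis times angle).
In Python, from workcell import readout, read_camera, finish_job, bot gives the robot as it stands.
- The arm moves only by the tool jog_arm, never from a script. Its argument "deltas" is one flat list of numbers, 7 for each row, row after row: the shift along the tool's x, y, z in m, then the turn, a rotation vector about the tool's x, y, z in degrees, then the gripper command: -1 is shut, 1 is fully open, values between are in proportion. A call has 1 to 8 rows; each row is the pose to reach, as a shift and turn from the pose commanded when the call began, along the tool's axes at that moment; what a row does not reach only later rows make up. A row lasts 1/10 s, in which the tool goes at most 50 mm and 8.59 degrees, less where a joint would pass 70% of its speed; a pose out of reach is approached as far as the arm can. A call with a gripper value outside its range is refused whole. The fingers move at their own pace and stop on an object; "squeeze" is the grip in N (left out, the last holds). Time passes only in rows, so rows that repeat a pose let the fingers close. It gives the time, the measured TCP pose, the force, the opening and the grip force at its end, in the units of the state.
- readout.read_state(): the state, without advancing time (a new reading comes with each control period).
- read_camera(name): name is "scene" or "top" or "wrist"; returns a dict with "color" (480x640x3 uint8, blue, green, red), "fx", "fy", "cx", "cy" (pixels), "dist" ([k1, k2, p1, p2, k3] as OpenCV has them; the pictures are not rectified), "origin" and "attitude" of the camera in the world. Camera axes: x right, y down, z forward; pixel columns grow to the right and rows downward; lengths in m; the calibration is good to about 2 mm. A picture is of the moment at which its call begins. There is no depth.
- finish_job(): hands the job in; it is judged then, once.
The state is a dict: "time": time; "q": joint angles; "joint_vel": joint speeds; "joint_torque": joint torques, N m; "tool_pos": TCP position; "tcp_rot": TCP orientation; "wrist_force": force on the tool from outside, world axes, zero at the start; "torque": the same for the moment, N m; "width": opening from 0.0 (shut) to 1.0 (fully open); "grip_force": force on a finger pad.
Only numpy, scipy, OpenCV 4.12 (cv2) and the standard library are available. Lean on these libraries where they do the work, as an engineer would, in place of code of your own. Each camera call takes 0.05 s, during which the arm holds its last target. There are 200 camera calls.

### The job

Fit the white ceramic seal ring to the coolant pump without touching the ring with the gripper: take the forked nylon tool by its handle, slide it under the ring on the upturned socket, carry the ring level on the fork, let it down over the pump's shaft into the mouth of the bore and draw the fork out. Then press on top of the ring with the fork, past the stiff rubber lining, until it stops hard on the spacer at the bottom, and hold it down there for a good second; press gently, the ceramic cracks at little more than 20 N. Lay the fork flat on the bench when done and leave the other things where they are.

Things in the scene. Friction and masses are not known exactly. Their poses are not given: they have to be found in the camera images.
- ring_center (a point): white glazed ceramic ring, outside diameter 44, hole 20, 15 high, about 60 g, both faces alike, loose, lying flat on the upturned socket. The point is its centre, half-way up; z is its axis. It cracks if pressed with more than 22 N.
- fork_grip (a point): black nylon trim fork lying flat on the bench, about 90 g: handle 20 wide, 32 high, reaching from 55 to 160 behind the middle of the notch; blade 54 wide, 4 thick, ending in two tines with an open notch 30 wide between them; undersides of blade and handle level. The point is in the handle at the balance point, 16 above the underside, 90 behind the notch's middle; x towards the tines, z up.
- fork_notch (a point): middle of the fork's notch at the level of the blade's upper face, where the ring's centre belongs when carried (the ring then bears on both tines and the root). Tines reach 26 ahead of it, the notch's root is 16 behind it, the blade's underside 4 below it; x towards the tines, z up. A grip of about 40 N carries it steadily; clenched much harder the fork trembles and the ring creeps.
- socket_top (a point): upturned steel socket, 26 in diameter, standing in a round steel magnetic dish (104 across, 18 high); neither moves. The point is the middle of the socket's upper end, 62 above the bench, on which the ring lies. The fork can come in under the ring from any side.
- pump_face (a point): cast aluminium coolant pump, bolted down, seal side up: flange 136 across, body 98 across and 52 high, hose stub 82 out to the side (top 48 high), and on top a round boss 73 across with a flat face 85 above the bench and a bore 47 wide. The point is the middle of the bore at that face. In it stands a steel shaft, diameter 18, rising 30 above the face, its last 6 tapered to 12.
- impeller: brass pump impeller, 68 across, 24 high, loose; to be left alone. Origin under its centre.
- wedge: black nylon wedge, flat and without a fork, 170 long, 30 wide, 10 high, loose; to be left alone. Origin on its underside, 15 ahead of the middle of its length.
- tin: round grey tin with a steel lid, 75 across, 52 high, loose; to be left alone. Origin under its centre.
- pump: the same pump, origin under its middle. Three rubber bulges line the bore: a ring let down over the shaft rests on them, its top 10 to 12 above the face; a push of some 4 to 13 N takes it past. Below lies a steel spacer ring picked for each pump, so the seated ring's top ends anywhere from 2 to 8.5 above the face: not known beforehand, only felt as a hard stop. Released, the ring stays down.
There are look-alikes about, which are no part of the job. Several things look just like the part that bears fork_grip: the one meant starts farthest to the robot's right.

How it is judged:
On the way, in this order (a step that is already met when the one before it is completed fails the run):
1. the ring rides on the fork, clear of the socket (contact force between fork and ring above 0.15 N and horizontal distance between ring_center and socket_top above 0.06 m and height (world z) of ring_center above 0.06 m), for 0.2 s.
2. the ring is let down over the shaft into the mouth of the bore, the fork is off it (horizontal distance between ring_center and pump_face below 0.004 m and z of ring_center in the frame of pump_face below 0.0085 m and contact force between fork and ring below 0.05 N), for 0.2 s.
3. the ring is pressed home with the fork and held against the spacer in the bore (contact force between fork and ring above 3 N and contact force between ring and spacer_c0 above 1 N), for 0.5 s.
At the end, for the whole second after the job is handed in: the ring is fully home on the spacer in the pump's bore (within 1.5 mm, centred within 3 mm, level within 0.1 rad), and the fork lies flat on the bench at rest, let go (distance between ring_center and spacer_c0 below 0.014 m and horizontal distance between ring_center and pump_face below 0.003 m and angle between ring_center's own z axis and vertical below 0.1 rad and height (world z) of fork_grip below 0.03 m and angle between fork_grip's own z axis and vertical below 0.3 rad and linear speed of each of fork, ring below 0.02 m/s); the robot touches nothing.
It fails at once if the gripper touches the ring (contact force between ring and the fingers above 0.3 N or contact force between ring and the arm above 0.3 N).
It fails at once if the ring tilts by more than 0.3 rad (angle between ring_center's own z axis and vertical above 0.3 rad).
It fails at once if the fork presses on the ring with more than 22 N (contact force between fork and ring above 22 N).
It fails at once if the fork is forced against the pump with more than 25 N (contact force between fork and pump above 25 N).
It fails at once if a bystander is moved by more than 20 mm (distance of any of impeller, wedge, tin from where it was at the start of the episode above 0.02 m).
It also fails if it takes over 69 s, if anything falls off the work surface, if the arm or the gripper's body presses on something with over 40 N, if the wrist force passes 120 N, or if a joint passes its speed limit or range.

## Working session

There is one attempt and no reset: what is moved stays moved. The work goes in short steps, Python scripts to look and compute and a tool call to move; the robot and the scene stay as the last step left them, time stands still between calls to the robot, and variables do not carry over. Pictures are saved under pics/ and viewed, at most 10 in all, crops included, and the job is handed in when it is done.

Besides the shell and the picture viewer there is one more tool, called by a JSON object that holds its "api" and its "payload", one argument or row to a line. jog_arm: Moves the arm, as the interface text tells. Its arguments: {"type":"object","properties":{"deltas":{"type":"array"},"squeeze":{"type":"number"}},"required":["deltas"]}

```bash
ls; mkdir -p pics; cat > h.py <<'E'
import numpy as np, cv2
from scipy.spatial.transform import Rotation as R
from workcell import readout, read_camera, finish_job, bot
def ray(c,px):
    K=np.array([[c['fx'],0,c['cx']],[0,c['fy'],c['cy']],[0,0,1.]])
    p=cv2.undistortPoints(np.array(px,float).reshape(-1,1,2),K,np.array(c['dist'],float)).reshape(-1,2)
    d=np.c_[p,np.ones(len(p))]
    a=np.array(c['attitude'],float)
    M=a if a.shape==(3,3) else R.from_rotvec(a).as_matrix()
    return np.array(c['origin'],float),d@M.T
def plane(c,px,z):
    o,d=ray(c,px); return o+d*((z-o[2])/d[:,2])[:,None]
def proj(c,P):
    K=np.array([[c['fx'],0,c['cx']],[0,c['fy'],c['cy']],[0,0,1.]])
    a=np.array(c['attitude'],float); M=a if a.shape==(3,3) else R.from_rotvec(a).as_matrix()
    X=(np.atleast_2d(P)-np.array(c['origin']))@M
    return cv2.projectPoints(X,np.zeros(3),np.zeros(3),K,np.array(c['dist'],float))[0].reshape(-1,2)
def delta(pos,rot=None):
    "tool-axes shift and turn (deg) to reach pos, rot(matrix)"
    s=readout.read_state(); M=R.from_rotvec(s['tcp_rot'])
    t=M.inv().apply(np.array(pos)-s['tool_pos'])
    r=np.zeros(3) if rot is None else (M.inv()*R.from_matrix(rot)).as_rotvec(degrees=True)
    return t,r
E
python3 - <<'E'
from h import *
np.set_printoptions(precision=4,suppress=True)
s=readout.read_state();print(s)
for n in('scene','top'):
    c=read_camera(n);cv2.imwrite(f'pics/{n}0.png',c['color']);print(n,c['fx'],c['cx'],c['cy'],c['dist'],c['origin'],c['attitude'])
E
```

```text
pics
{'time': 0.0, 'q': array([ 1.1401,  0.2648,  1.6054, -0.    ,  1.2737, -0.0369]), 'joint_vel': array([-0.0006,  0.0004, -0.0008,  0.0007,  0.0005, -0.0005]), 'joint_torque': array([  0.0025, -51.5114, -36.7316,   0.0001,   0.0127,   0.    ]), 'tool_pos': array([0.2587, 0.6227, 0.2469]), 'tcp_rot': array([-0.6144, -3.0804,  0.0035]), 'wrist_force': array([-0.4484, -0.1302, -0.24  ]), 'torque': array([-0.036 ,  0.0113,  0.0197]), 'grip_force': 0.0, 'width': 1.002019334480978}
scene 520.1554148922969 311.8944637982261 245.9836367363465 [0.0471 0.     0.     0.     0.    ] [0.9979 0.6591 0.7844] [-0.789  -2.563   1.1022]
top 608.2753793950934 314.4889599179432 236.13046985738148 [-0.2046  0.      0.      0.      0.    ] [0.2664 0.0233 1.6584] [-2.1256  2.1152 -0.2077]
```

View pics/top0.png

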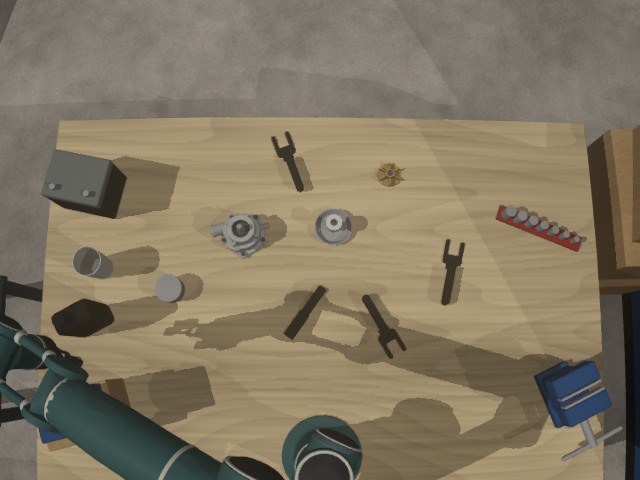

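View pics/scene0.png

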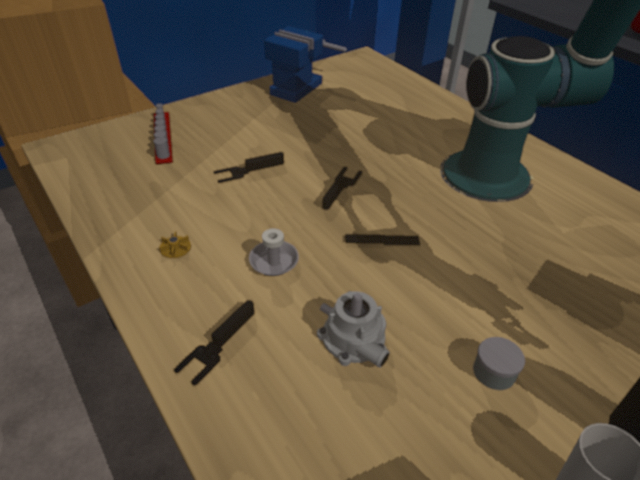

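The top view has image up = +x and image right = −y. The wanted fork is the rightmost one, about (453,272), with its tines up. The ring is on the socket at about (334,224) and the pump is at about (241,232). Four dark tools are visible: three forks and the wedge at (306,312).

```bash
python3 - <<'E'
from h import *
np.set_printoptions(precision=4,suppress=True)
t=read_camera('top');s=read_camera('scene')
g=cv2.cvtColor(t['color'],cv2.COLOR_BGR2GRAY)
def blob(c,m,x0,y0,x1,y1):
    k=np.zeros_like(m);k[y0:y1,x0:x1]=m[y0:y1,x0:x1]
    n,l,st,ce=cv2.connectedComponentsWithStats(k)
    i=1+np.argmax(st[1:,4]);return l==i,ce[i],st[i]
m=(t['color'].max(2)<62).astype(np.uint8)
b,ce,st=blob(t,m,430,225,475,315);print('fork',ce,st)
ys,xs=np.nonzero(b);P=plane(t,np.c_[xs,ys],0.02)[:,:2]
u,sv,vt=np.linalg.svd(P-P.mean(0),full_matrices=False);a=vt[0]*np.sign(vt[0][0]);q=(P-P.mean(0))@a
print('c',P.mean(0),'axis',a,q.min(),q.max())
print('front z0',(P.mean(0)+a*q.max()))
hsv=lambda c:cv2.cvtColor(c['color'],cv2.COLOR_BGR2HSV)
for c,n,box in((t,'top',(315,205,355,245)),(s,'scene',(255,220,292,262))):
    w=(c['color'].min(2)>np.percentile(c['color'].min(2)[box[1]:box[3],box[0]:box[2]],93)).astype(np.uint8)
    w=((c['color'].min(2)>150)).astype(np.uint8)
    b,ce,st=blob(c,w,*box);print(n,'ring',ce,st,plane(c,[ce],.07),plane(c,[ce],.077))
print('pump face',plane(t,[[241,231]],.1), plane(s,[[356,305]],.085))
print('tin,imp',plane(t,[[169,288]],.05),plane(t,[[389,174]],.02))
cv2.imwrite('pics/cr.png',np.hstack([cv2.resize(t['color'][190:290,200:360],None,fx=2.5,fy=2.5,interpolation=2),cv2.resize(s['color'][215:375,240:400],(400,250)[::1],interpolation=2)]))
E
```

```text
fork [450.0225 271.3771] [442 240  22  65 533]
c [ 0.4913 -0.3512] axis [ 0.9812 -0.1929] -0.09188645745270357 0.08530957804830988
front z0 [ 0.575  -0.3677]
top ring [333.6099 221.8227] [326 215  16  15 141] [[ 0.6172 -0.0294  0.07  ]] [[ 0.6157 -0.0292  0.077 ]]Traceback (most recent call last):
  File "<stdin>", line 19, in <module>
  File "<stdin>", line 8, in blob
    return _wrapfunc(a, 'argmax', axis=axis, out=out, **kwds)
    return bound(*args, **kwds)
ValueError: attempt to get argmax of an empty sequence
```

{"api": "jog_arm", "payload": {
  "deltas": [-0.211, -0.196, -0.05, 0, 0, 0, 1, -0.211, -0.196, -0.05, 0, 0, 0, 1, -0.211, -0.196, -0.05, 0, 0, 0, 1, -0.211, -0.196, -0.05, 0, 0, 0, 1, -0.211, -0.196, -0.05, 0, 0, 0, 1, -0.211, -0.196, -0.05, 0, 0, 0, 1, -0.211, -0.196, -0.05, 0, 0, 0, 1]
}}

```text
time: 0.9
tool_pos: [0.3807, 0.3577, 0.2997]
tcp_rot: [0.622, 3.077, 0.0]
wrist_force: [0.0, -0.0, -0.9]
width: 1.002
grip_force: 0.0
```

{"api": "jog_arm", "payload": {
  "deltas": [-0.211, -0.196, -0.05, 0, 0, -11.5, 1, -0.211, -0.196, -0.05, 0, 0, -11.5, 1, -0.211, -0.196, -0.05, 0, 0, -11.5, 1, -0.211, -0.196, -0.05, 0, 0, -11.5, 1, -0.211, -0.196, -0.05, 0, 0, -11.5, 1, -0.211, -0.196, -0.05, 0, 0, -11.5, 1, -0.211, -0.196, -0.05, 0, 0, -11.5, 1, -0.211, -0.196, -0.05, 0, 0, -11.5, 1]
}}

```text
time: 1.7
tool_pos: [0.4986, 0.0992, 0.348]
tcp_rot: [-0.306, -3.126, -0.001]
wrist_force: [-0.5, 0.9, -0.6]
width: 1.002
grip_force: 0.0
```

```bash
python3 - <<'E'
from h import *
np.set_printoptions(precision=4,suppress=True)
s=readout.read_state();print(s['time'],s['tool_pos'],R.from_rotvec(s['tcp_rot']).as_matrix(),s['q'])
c=read_camera('wrist');cv2.imwrite('pics/w1.png',c['color']);print(c['fx'],c['cx'],c['cy'],c['dist'],c['origin'],c['attitude'])
print(proj(c,[[.616,-.03,.077],[.6,.23,.085],[.46,-.345,.03]]))
E
```

```text
1.7 [0.4986 0.0992 0.348 ] [[-0.981   0.1942 -0.0006]
 [ 0.1942  0.981   0.0009]
 [ 0.0007  0.0007 -1.    ]] [ 0.1468 -0.1023  1.8167  0.0009  1.4277 -1.2287]
340.21376692894927 319.44339680215313 240.07304810804442 [0.0031 0.     0.     0.     0.    ] [0.4314 0.1136 0.4741] [2.2572 1.8543 0.2546]
[[237.629  313.5708]
 [440.1316 267.3275]
 [-11.2613 235.3212]]
```

View pics/w1.png

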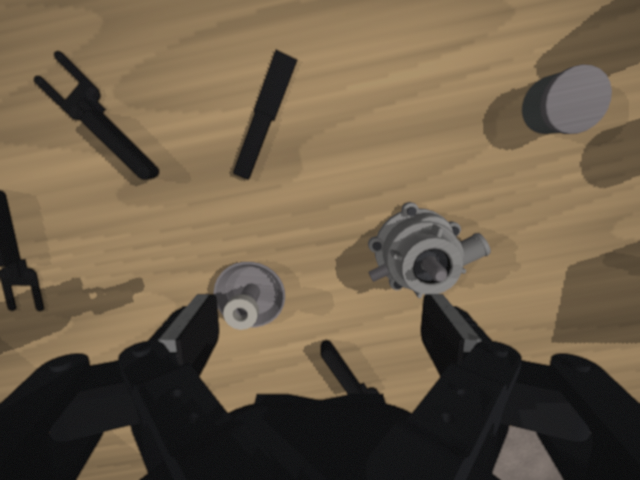

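The wrist view shows the ring at (240,313), which agrees with the projection of my estimate at (238,314). The pump boss is near (433,265), and the wanted fork is at the left edge, about (15,260).

```bash
cat >> h.py <<'E'
def blob(m,x0,y0,x1,y1):
    k=np.zeros(m.shape,np.uint8);k[y0:y1,x0:x1]=m[y0:y1,x0:x1]
    n,l,st,ce=cv2.connectedComponentsWithStats(k)
    i=1+np.argmax(st[1:,4]);return (l==i).astype(np.uint8),ce[i],st[i]
def outline(b):
    return max(cv2.findContours(b,cv2.RETR_EXTERNAL,cv2.CHAIN_APPROX_NONE)[0],key=len).reshape(-1,2)
def circ(P):
    A=np.c_[2*P[:,:2],np.ones(len(P))];x=np.linalg.lstsq(A,(P[:,:2]**2).sum(1),rcond=None)[0]
    r=np.sqrt(x[2]+x[0]**2+x[1]**2);return x[:2],r,np.std(np.linalg.norm(P[:,:2]-x[:2],axis=1)-r)
E
python3 - <<'E'
from h import *
np.set_printoptions(precision=4,suppress=True)
c=read_camera('wrist');im=c['color'];V=im.max(2)
print('ring px',im[325,240],im[318,240],'dish',im[285,235],'boss',im[265,402],im[246,433],'bore',im[268,425],'wood',im[200,330])
for th in(120,135,150):
    b,ce,st=blob(im.min(2)>th,215,290,265,335);P=plane(c,outline(b),.077);print(th,st,circ(P))
hs=cv2.cvtColor(im,cv2.COLOR_BGR2HSV)
cv2.imwrite('pics/p1.png',np.hstack([cv2.resize(im[190:310,350:500],None,fx=4,fy=4,interpolation=2)]))
E
```

```text
ring px [152 160 166] [80 85 87] dish [120 119 124] boss [109 111 113] [129 131 134] bore [56 55 57] wood [ 93 125 149]
120 [223 300  33  31 653] (array([ 0.6176, -0.0274]), np.float64(0.021257298182995), np.float64(0.000478253039041813))
135 [223 300  33  30 567] (array([ 0.6176, -0.0274]), np.float64(0.02041682991137011), np.float64(0.0003972178786275403))
150 [224 302  31  27 373] (array([ 0.6173, -0.0273]), np.float64(0.018602443014701084), np.float64(0.0004935075030090282))
```

View pics/p1.png

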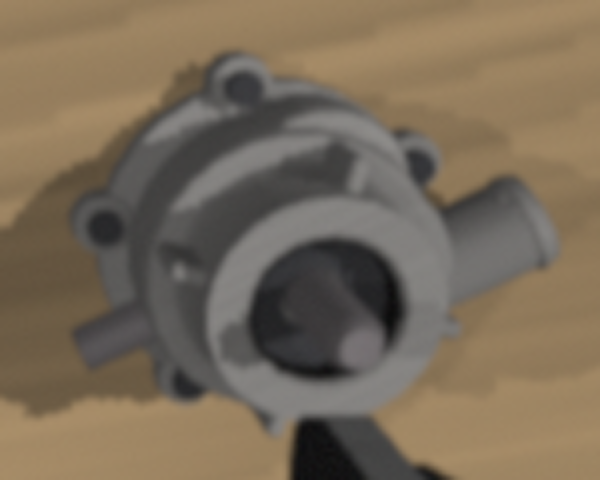

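The pump crop shows the bore centred at crop (327,309), which is image (431.9,267.3). The shaft tip is at crop (361,349), which is image (440,277).

```bash
python3 - <<'E'
from h import *
np.set_printoptions(precision=4,suppress=True)
c=read_camera('wrist')
f=lambda P:np.array(P,float)/4+[350-.4,190-.4]
print(plane(c,f([[327,309],[250,309],[405,309],[327,237],[327,382],[327.5,306]]),.085),plane(c,f([[361,349]]),.115))
E
```

```text
[[0.5957 0.2211 0.085 ]
 [0.5912 0.1982 0.085 ]
 [0.6002 0.2443 0.085 ]
 [0.5729 0.2235 0.085 ]
 [0.6195 0.2186 0.085 ]
 [0.5948 0.2214 0.085 ]] [[0.5967 0.2211 0.115 ]]
```

{"api": "jog_arm", "payload": {
  "deltas": [-0.024, -0.222, 0.05, 0, 0, 0, 1, -0.024, -0.222, 0.05, 0, 0, 0, 1, -0.024, -0.222, 0.05, 0, 0, 0, 1, -0.024, -0.222, 0.05, 0, 0, 0, 1, -0.024, -0.222, 0.05, 0, 0, 0, 1]
}}

```text
time: 2.35
tool_pos: [0.4783, -0.1239, 0.297]
tcp_rot: [-0.301, -3.126, 0.001]
wrist_force: [0.2, -1.1, 0.1]
width: 1.0
grip_force: 0.0
```

{"api": "jog_arm", "payload": {
  "deltas": [-0.024, -0.222, 0.12, 0, 0, 0, 1, -0.024, -0.222, 0.12, 0, 0, 0, 1, -0.024, -0.222, 0.12, 0, 0, 0, 1, -0.024, -0.222, 0.12, 0, 0, 0, 1, -0.024, -0.222, 0.12, 0, 0, 0, 1, -0.024, -0.222, 0.12, 0, 0, 0, 1, -0.024, -0.222, 0.12, 0, 0, 0, 1]
}}

```text
time: 3.05
tool_pos: [0.46, -0.3444, 0.1767]
tcp_rot: [-0.303, -3.124, -0.004]
wrist_force: [0.3, 0.1, 0.4]
width: 1.001
grip_force: 0.0
```

```bash
python3 - <<'E'
from h import *
np.set_printoptions(precision=4,suppress=True)
s=readout.read_state();print(s['time'],s['tool_pos'],R.from_rotvec(s['tcp_rot']).as_matrix(),s['q'])
c=read_camera('wrist');cv2.imwrite('pics/w2.png',c['color']);np.save('w2.npy',c,allow_pickle=True)
E
```

```text
3.05 [ 0.46   -0.3444  0.1767] [[-0.9814  0.192  -0.0023]
 [ 0.192   0.9814  0.0027]
 [ 0.0028  0.0022 -1.    ]] [-0.6863  0.1336  1.8958  0.0007  1.1157 -2.0642]
```

View pics/w2.png

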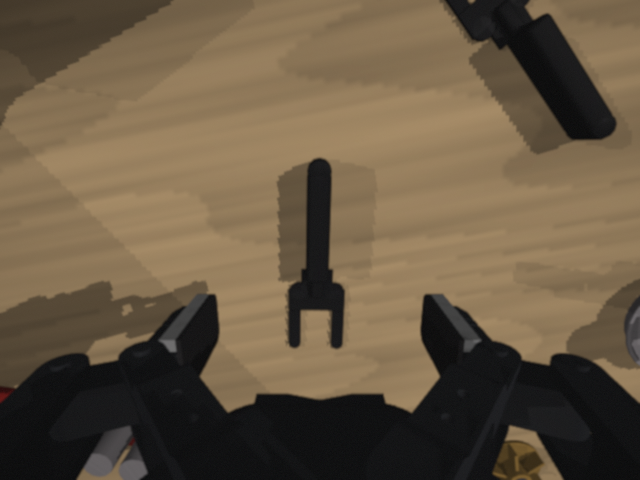

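The fork lies straight below the gripper. Its handle end is at (319,158), the tine tips are at (294,347) and (337,347), and the blade is 289..345 wide at row 290.

```bash
python3 - <<'E'
from h import *
np.set_printoptions(precision=4,suppress=True)
c=np.load('w2.npy',allow_pickle=True).item();im=c['color']
M=R.from_rotvec(c['attitude']).as_matrix() if np.size(c['attitude'])==3 else c['attitude'];print(c['origin'],M[:,2])
b,ce,st=blob(im.max(2)<50,270,145,360,360);print(st)
for y in(180,210,240,260,290,330):
    xs=np.nonzero(b[y])[0];print(y,xs.min(),xs.max(),len(xs))
T=plane(c,[[293.5,348],[337,348]],.004);print('tips',T,T.mean(0))
B=plane(c,[[289,290],[345,290]],.004);print('blade',np.linalg.norm(B[0]-B[1]),B.mean(0))
e=plane(c,[[319,158]],.032);print('end',e)
H=[plane(c,[[(np.nonzero(b[y])[0][[0,-1]]).mean(),y]],.032)[0] for y in(175,200,225,250)]
print('handle',np.array(H))
E
```

```text
[ 0.393  -0.3303  0.3029] [ 0.262  -0.049  -0.9638]
[ 289  159   55  189 4992]
180 308 330 23
210 307 329 23
240 307 328 22
260 307 327 21
290 289 342 54
330 289 341 21
tips [[ 0.579  -0.3924  0.004 ]
 [ 0.5874 -0.3498  0.004 ]] [ 0.5832 -0.3711  0.004 ]
blade 0.05319287038711389 [ 0.5221 -0.3572  0.004 ]
end [[ 0.4018 -0.3318  0.032 ]]
handle [[ 0.4145 -0.3347  0.032 ]
 [ 0.4338 -0.3389  0.032 ]
 [ 0.4538 -0.3432  0.032 ]
 [ 0.4746 -0.3478  0.032 ]]
```

{"api": "jog_arm", "payload": {
  "deltas": [-0.028, -0.001, 0.05, 0, 0, 1.2, 1, -0.028, -0.001, 0.1, 0, 0, 1.2, 1, -0.028, -0.001, 0.12, 0, 0, 1.2, 1, -0.028, -0.001, 0.12, 0, 0, 1.2, 1, -0.028, -0.001, 0.12, 0, 0, 1.2, 1],
  "squeeze": 40
}}

```text
time: 3.6
tool_pos: [0.4887, -0.3506, 0.0595]
tcp_rot: [0.332, 3.123, -0.0]
wrist_force: [-0.1, -0.6, 0.4]
width: 1.002
grip_force: 0.0
```

```bash
python3 - <<'E'
from h import *
np.set_printoptions(precision=4,suppress=True)
s=readout.read_state();print(s['time'],s['tool_pos'],R.from_rotvec(s['tcp_rot']).as_matrix())
print(delta([.4876,-.3504,.020]))
E
```

```text
3.6 [ 0.4887 -0.3506  0.0595] [[-0.9777  0.2102  0.0008]
 [ 0.2102  0.9777 -0.0003]
 [-0.0009 -0.0002 -1.    ]]
(array([ 0.0011, -0.    ,  0.0395]), array([0., 0., 0.]))
```

{"api": "jog_arm", "payload": {
  "deltas": [0.001, 0, 0.02, 0, 0, 0, 1, 0.001, 0, 0.037, 0, 0, 0, 1, 0.001, 0, 0.039, 0, 0, 0, 1, 0.001, 0, 0.039, 0, 0, 0, -1, 0.001, 0, 0.039, 0, 0, 0, -1, 0.001, 0, 0.039, 0, 0, 0, -1, 0.001, 0, 0.039, 0, 0, 0, -1, 0.001, 0, 0.039, 0, 0, 0, -1]
}}

```text
time: 4.4
tool_pos: [0.4871, -0.3522, 0.0203]
tcp_rot: [0.336, 3.122, -0.001]
wrist_force: [0.7, -0.0, -0.9]
width: 0.226
grip_force: 40.2
```

{"api": "jog_arm", "payload": {
  "deltas": [0, 0, 0, 0, 0, 0, -1, 0, 0, 0, 0, 0, 0, -1, 0, 0, 0, 0, 0, 0, -1, 0, 0, 0, 0, 0, 0, -1, 0, 0, 0, 0, 0, 0, -1, 0, 0, 0, 0, 0, 0, -1]
}}

```text
time: 5.0
tool_pos: [0.4871, -0.3522, 0.0202]
tcp_rot: [0.336, 3.122, -0.001]
wrist_force: [-0.9, 0.7, 5.4]
width: 0.224
grip_force: 41.1
```

{"api": "jog_arm", "payload": {
  "deltas": [0, 0, -0.02, 0, 0, 0, -1, 0, 0, -0.05, 0, 0, 0, -1, 0, 0, -0.08, 0, 0, 0, -1, 0.02, 0.08, -0.09, 0, 0, 0, -1, 0.03, 0.12, -0.09, 0, 0, 0, -1, 0.04, 0.16, -0.09, 0, 0, 0, -1, 0.045, 0.17, -0.09, 0, 0, 0, -1]
}}

```text
time: 5.7
tool_pos: [0.4774, -0.1727, 0.1087]
tcp_rot: [-0.334, -3.122, -0.002]
wrist_force: [-0.3, 0.2, -1.4]
width: 0.229
grip_force: 40.3
```

{"api": "jog_arm", "payload": {
  "deltas": [0.01, 0.04, 0, 0, 0, 0, -1, 0.02, 0.085, 0, 0, 0, 0, -1, 0.03, 0.13, 0, 0, 0, 0, -1, 0.043, 0.16, 0, 0, 0, 0, -1, 0.043, 0.175, 0, 0, 0, 0, -1, 0.043, 0.175, 0, 0, 0, 0, -1, 0.043, 0.175, 0, 0, 0, 0, -1]
}}

```text
time: 6.4
tool_pos: [0.4735, 0.0041, 0.109]
tcp_rot: [-0.334, -3.123, 0.001]
wrist_force: [0.0, -0.9, -1.3]
width: 0.225
grip_force: 40.3
```

```bash
python3 - <<'E'
from h import *
np.set_printoptions(precision=4,suppress=True)
s=readout.read_state();print(s['time'],s['tool_pos'],R.from_rotvec(s['tcp_rot']).as_matrix(),s['wrist_force'],s['width'])
for n in('wrist','scene'):
    c=read_camera(n);np.save(n+'3.npy',c,allow_pickle=True);
    if n=='wrist': cv2.imwrite('pics/w3.png',c['color'])
    M=R.from_rotvec(s['tcp_rot']);u=s['tool_pos'][2]-.0202
    N=s['tool_pos']+M.apply([-.072,0,0]);F=M.apply([-1,0,0]);L=M.apply([0,1,0])
    N[2]=u+.004
    print(n,proj(c,[N,N+F*.026+L*.027,N+F*.026-L*.027,N-.016*F+L*.015,N-.016*F-L*.015,[.6176,-.0274,.077]]))
E
```

```text
6.4 [0.4735 0.0041 0.109 ] [[-0.9774  0.2112 -0.0006]
 [ 0.2112  0.9774 -0.0004]
 [ 0.0005 -0.0006 -1.    ]] [ 0.0113 -0.9281 -1.2551] 0.2250514393001064
wrist [[317.0541 429.8705]
 [367.7314 469.5868]
 [266.533  469.5789]
 [346.9542 403.8552]
 [287.0483 403.8485]
 [316.8715 508.9877]]
scene [[306.9914 220.4521]
 [299.9306 231.7718]
 [290.437  215.5716]
 [317.0394 223.0198]
 [311.4658 214.2143]
 [272.297  235.2373]]
```

View pics/w3.png

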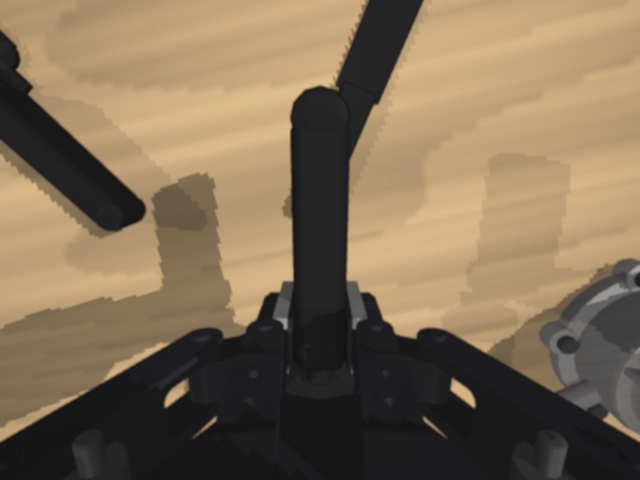

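The wrist view shows the handle clamped straight in the jaws, columns 292..348. The tines are hidden by the gripper, so I check with the scene camera.

```bash
python3 - <<'E'
from h import *
c=np.load('scene3.npy',allow_pickle=True).item();im=c['color']
x0,y0,f=235,180,6
k=cv2.resize(im[y0:y0+90,x0:x0+120],None,fx=f,fy=f,interpolation=2)
for p in [[299.93,231.77],[290.44,215.57],[317.04,223.02],[311.47,214.21]]+list(proj(c,[.6176,-.0274,.077]))+list(proj(c,[.6176,-.0274,.062])):
    q=((np.array(p)+.5-[x0,y0])*f).astype(int);cv2.drawMarker(k,tuple(int(v) for v in q),(0,0,255),0,12,1)
cv2.imwrite('pics/s3.png',k)
E
```

```text
(no output)
```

View pics/s3.png

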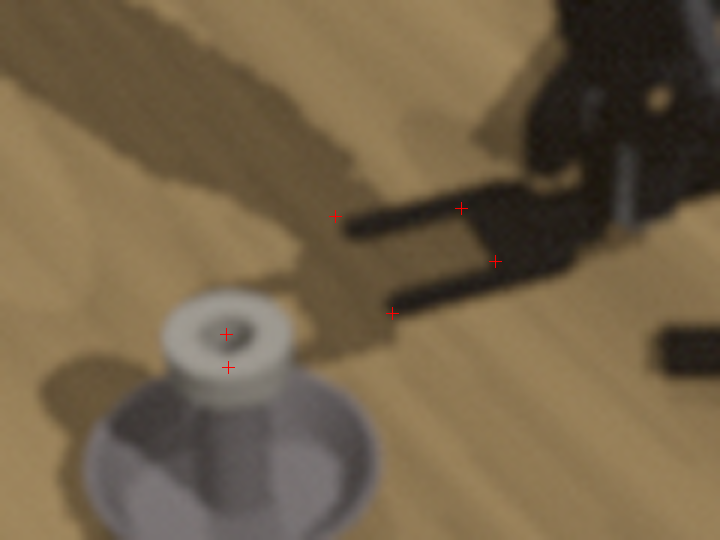

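The scene crop matches my ring point at crop (228,335). The fork's tines sit about 2 mm off the prediction to the left (+y) side. I'll quantify this from both views.

```bash
python3 - <<'E'
from h import *
np.set_printoptions(precision=4,suppress=True)
s=readout.read_state();M=R.from_rotvec(s['tcp_rot']).as_matrix();tp=s['tool_pos']
loc=lambda P:(P-tp)@M*[-1000,1000,1000]
w=np.load('wrist3.npy',allow_pickle=True).item();g=w['color'].max(2).astype(float)
for y in(150,190,230,270):
    xs=np.nonzero(g[y,270:375]<55)[0]+270
    xs=xs[np.abs(xs-320)<35];print(y,xs.min(),xs.max(),loc(plane(w,[[xs.min(),y],[xs.max(),y]],.1208))[:,:2].round(1).tolist())
for n in('scene','top'):
    c=read_camera(n);g=cv2.resize(c['color'].max(2),None,fx=8,fy=8,interpolation=cv2.INTER_CUBIC)
    # scan blade plane across fork laterally at several stations ahead of TCP
    for st in(62,70,78,86,90):
        P=np.array([tp+M@np.array([-st/1000,l/1000,0]) for l in np.arange(-40,41,.5)]);P[:,2]=tp[2]-.0202+.004
        u=proj(c,P);v=cv2.remap(c['color'].max(2),u[:,0].astype('f4').reshape(1,-1),u[:,1].astype('f4').reshape(1,-1),cv2.INTER_LINEAR)[0]
        dk=v<(int(v.min())+int(np.percentile(v,70)))/2
        e=np.nonzero(np.diff(dk.astype(int)))[0]*.5-40
        print(n,st,v.min(),v.max(),e)
    for l in(-21,21,-19,19,23):
        P=np.array([tp+M@np.array([-a/1000,l/1000,0]) for a in np.arange(60,120,.5)]);P[:,2]=tp[2]-.0202+.004
        u=proj(c,P);v=cv2.remap(c['color'].max(2),u[:,0].astype('f4').reshape(1,-1),u[:,1].astype('f4').reshape(1,-1),cv2.INTER_LINEAR)[0]
        print(n,'tine',l,60+.5*np.nonzero(np.diff((v<80).astype(int)))[0])
E
```

```text
150 292 352 [[-67.6, -7.1], [-67.6, 12.3]]
190 292 347 [[-54.7, -7.4], [-54.7, 11.0]]
230 293 346 [[-40.9, -7.3], [-40.9, 11.0]]
270 294 345 [[-26.2, -7.2], [-26.2, 11.0]]
scene 62 36 148 [-22.5 -10.5  17.   29. ]
scene 70 36 151 [-22.5 -10.   17.   29. ]
scene 78 36 147 [-23.  -10.5  17.5  29. ]
scene 86 36 144 [-24.5 -11.   17.5  29. ]
scene 90 37 148 [-24.  -10.5  17.5  29. ]
scene tine -21 [97.5]
scene tine 21 [98.]
scene tine -19 [98.5]
scene tine 19 [96.]
scene tine 23 [98.5]
top 62 90 94 [17.5 18.5 20.  24.5 26. ]
top 70 88 93 [26.  27.5]
top 78 85 91 [-39.5]
top 86 78 90 [-40.   33.5]
top 90 70 89 [-39.5]
top tine -21 [ 99.5 113.5]
top tine 21 [ 92.5 106.5]
top tine -19 [ 98.5 113.5]
top tine 19 [ 93. 107.]
top tine 23 [ 92.5 106.5]
```

{"api": "jog_arm", "payload": {
  "deltas": [0, -0.0025, 0.02, 0, 0, 0, -1, 0, -0.0025, 0.0375, 0, 0, 0, -1, 0, -0.0025, 0.0375, 0, 0, 0, -1, -0.01, -0.0025, 0.0375, 0, 0, 0, -1, -0.02, -0.0025, 0.0375, 0, 0, 0, -1, -0.03, -0.0025, 0.0375, 0, 0, 0, -1, -0.03, -0.0025, 0.0375, 0, 0, 0, -1, -0.03, -0.0025, 0.0375, 0, 0, 0, -1]
}}

```text
time: 7.4
tool_pos: [0.5034, -0.0048, 0.0723]
tcp_rot: [0.336, 3.123, 0.0]
wrist_force: [0.4, -0.5, -0.8]
width: 0.228
grip_force: 40.3
```

```bash
cat > chk.py <<'E'
from h import *
np.set_printoptions(precision=4,suppress=True)
s=readout.read_state();M=R.from_rotvec(s['tcp_rot']).as_matrix();tp=s['tool_pos']
print(s['time'],tp,s['wrist_force'],s['width'],'ring in tool F,L:',(M.T@(np.array([.6176,-.0274,0])-tp))[:2]*[-1000,1000])
c=read_camera('scene')
for st in(60,66,72,78):
    P=np.array([tp+M@np.array([-st/1000,l/1000,0]) for l in np.arange(-40,41,.5)]);P[:,2]=tp[2]-.0162
    u=proj(c,P);v=cv2.remap(c['color'].max(2),u[:,0].astype('f4').reshape(1,-1),u[:,1].astype('f4').reshape(1,-1),cv2.INTER_LINEAR)[0]
    print(st,np.nonzero(np.diff((v<75).astype(int)))[0]*.5-40)
cv2.imwrite('pics/s4.png',cv2.resize(c['color'][180:280,220:340],None,fx=6,fy=6,interpolation=2))
E
python3 chk.py
```

```text
7.4 [ 0.5034 -0.0048  0.0723] [ 0.4252 -0.4854 -0.7623] 0.227744849206445 ring in tool F,L: [116.3865   2.171 ]
60 [-26.   -9.5  16.   29. ]
66 [-25.5 -10.5  17.   29. ]
72 [-25.  -10.5  17.   30. ]
78 [-25.5 -10.   16.   31.5]
```

View pics/s4.png

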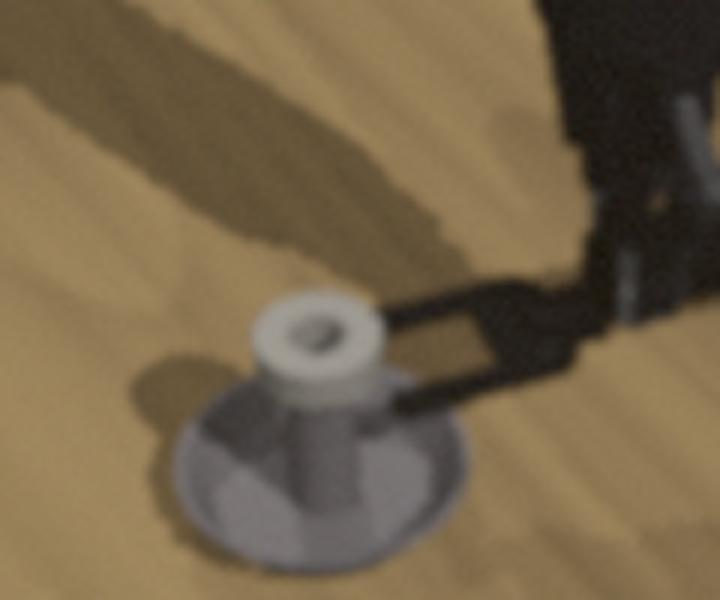

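The tines are just short of and below the ring, straddling the socket symmetrically: crop ring (318,335), tine tips (390,320) and (405,410). I'll slide in.

{"api": "jog_arm", "payload": {
  "deltas": [-0.008, 0, 0, 0, 0, 0, -1, -0.016, 0, 0, 0, 0, 0, -1, -0.024, 0, 0, 0, 0, 0, -1, -0.03, 0, 0, 0, 0, 0, -1, -0.03, 0, 0, 0, 0, 0, -1]
}}

```text
time: 7.95
tool_pos: [0.5332, -0.0113, 0.072]
tcp_rot: [0.336, 3.123, 0.0]
wrist_force: [-0.5, 0.2, -0.9]
width: 0.226
grip_force: 40.3
```

{"api": "jog_arm", "payload": {
  "deltas": [-0.005, 0, 0, 0, 0, 0, -1, -0.01, 0, 0, 0, 0, 0, -1, -0.014, 0, 0, 0, 0, 0, -1, -0.014, 0, 0, 0, 0, 0, -1, -0.014, 0, 0, 0, 0, 0, -1]
}}

```text
time: 8.45
tool_pos: [0.5455, -0.014, 0.0717]
tcp_rot: [-0.336, -3.123, -0.0]
wrist_force: [0.4, 0.7, -1.4]
width: 0.231
grip_force: 40.3
```

```bash
python3 chk.py; python3 - <<'E'
from h import *
c=read_camera('scene')
b,ce,st=blob(c['color'].min(2)>110,255,220,292,262);print(st,circ(plane(c,outline(b),.077)))
E
```

```text
8.45 [ 0.5455 -0.014   0.0717] [ 0.3729  0.6827 -1.3666] 0.2310281358117846 ring in tool F,L: [73.2786  2.2277]
60 [16.5 31. ]
66 [18. 32.]
72 [18. 33.]
78 [17.  33.5]
[262 229  22  17 259] (array([ 0.61839043, -0.0236098 ]), np.float64(0.022670987798576393), np.float64(0.0024988371089052722))
```

{"api": "jog_arm", "payload": {
  "deltas": [-0.001, 0, -0.002, 0, 0, 0, -1, -0.001, 0, -0.004, 0, 0, 0, -1, -0.001, 0, -0.006, 0, 0, 0, -1, -0.001, 0, -0.008, 0, 0, 0, -1, -0.001, 0, -0.01, 0, 0, 0, -1, -0.001, 0, -0.012, 0, 0, 0, -1, -0.001, 0, -0.015, 0, 0, 0, -1, -0.001, 0, -0.018, 0, 0, 0, -1]
}}

```text
time: 9.35
tool_pos: [0.5464, -0.0142, 0.0899]
tcp_rot: [-0.335, -3.123, 0.0]
wrist_force: [-0.2, 0.2, -0.8]
width: 0.23
grip_force: 40.2
```

{"api": "jog_arm", "payload": {
  "deltas": [0, 0, -0.005, 0, 0, 0, -1, 0, 0, -0.012, 0, 0, 0, -1, 0, 0, -0.022, 0, 0, 0, -1, 0, 0, -0.034, 0, 0, 0, -1, 0, 0, -0.046, 0, 0, 0, -1, 0, 0, -0.056, 0, 0, 0, -1, 0, 0, -0.062, 0, 0, 0, -1, 0, 0, -0.064, 0, 0, 0, -1]
}}

```text
time: 10.15
tool_pos: [0.5472, -0.0143, 0.1551]
tcp_rot: [0.335, 3.122, 0.0]
wrist_force: [0.1, -0.7, -2.0]
width: 0.228
grip_force: 40.2
```

```bash
python3 - <<'E'
from h import *
np.set_printoptions(precision=4,suppress=True)
s=readout.read_state();M=R.from_rotvec(s['tcp_rot']).as_matrix();tp=s['tool_pos'];print(s['time'],tp,s['wrist_force'],s['width'])
c=read_camera('scene');u=proj(c,tp+M@np.array([-.072,.0022,0])+[0,0,-.0162+.015]);print(u)
cv2.imwrite('pics/s5.png',cv2.resize(c['color'][140:260,200:360],None,fx=5,fy=5,interpolation=2))
b,ce,st=blob(c['color'].min(2)>120,*(u[0]-25).astype(int),*(u[0]+25).astype(int));P=plane(c,outline(b),tp[2]-.0162+.015);print(st,ce,circ(P),'local',(M.T@(np.append(circ(P)[0],0)-tp))[:2])
E
```

```text
10.15 [ 0.5472 -0.0143  0.1551] [ 0.0573 -0.6725 -1.9936] 0.2276296475046047
[[270.3063 205.5692]]
[260 199  21  15 212] [270.1981 206.0142] (array([ 0.6185, -0.0267]), np.float64(0.02073708075893883), np.float64(0.0010608088620261435)) local [-0.0719  0.003 ]
```

View pics/s5.png

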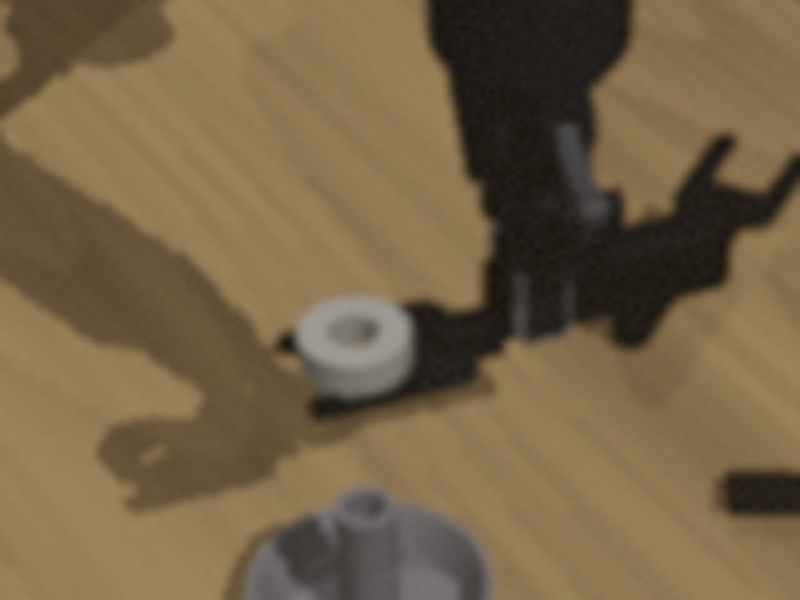

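The ring rides level on the fork: crop ring (355,340), centred between both tines and clear of the socket at (365,505). Now I'll refine the pump centre in the scene and top views.

```bash
cat > pump.py <<'E'
from h import *
np.set_printoptions(precision=4,suppress=True)
def edge(c,c0,r0,r1,z,sgn,it=3):
    V=c['color'].max(2)
    for _ in range(it):
        pts=[]
        for a in np.arange(0,2*np.pi,np.pi/36):
            r=np.arange(r0,r1,.0005);P=np.c_[c0[0]+r*np.cos(a),c0[1]+r*np.sin(a),0*r+z];u=proj(c,P).astype('f4')
            v=cv2.GaussianBlur(cv2.remap(V,u[:,:1].T.copy(),u[:,1:].T.copy(),1).astype('f4'),(5,1),0)[0]
            g=sgn*np.gradient(v);k=g[2:-2].argmax()+2
            if g[k]>1.5: pts.append(P[k])
        pts=np.array(pts);x,r,sd=circ(pts)
        e=np.abs(np.linalg.norm(pts[:,:2]-x,axis=1)-r);x,r,sd=circ(pts[e<=np.percentile(e,70)]);c0=x
    return x,r,sd,len(pts)
if __name__=='__main__':
    w=dict(color=cv2.imread('pics/w1.png'),fx=340.2138,fy=340.2138,cx=319.4434,cy=240.073,dist=[.0031,0,0,0,0],origin=[.4314,.1136,.4741],attitude=[2.2572,1.8543,.2546])
    s=read_camera('scene');t=read_camera('top')
    for n,c in(('wrist',w),('scene',s),('top',t)):
        print(n,edge(c,[.5957,.2212],.017,.030,.085,1),edge(c,[.5957,.2212],.031,.042,.085,-1))
E
python3 pump.py
```

```text
wrist (array([0.5969, 0.2204]), np.float64(0.02342801618850916), np.float64(0.0002507730151157253), 72) (array([0.5971, 0.2203]), np.float64(0.03624720461716672), np.float64(0.00034523805046392947), 56)
scene (array([0.5981, 0.2213]), np.float64(0.02320045970540901), np.float64(0.0002561922318074405), 68) (array([0.5967, 0.2194]), np.float64(0.0368053460006729), np.float64(0.0003086252786018181), 33)
top (array([0.5958, 0.2187]), np.float64(0.02360161739862765), np.float64(0.0001995517159125747), 72) (array([0.5961, 0.2193]), np.float64(0.03661940944003548), np.float64(0.00038861531770570694), 51)
```

{"api": "jog_arm", "payload": {
  "deltas": [0.001, 0.003, 0, 0, 0, 0, -1, 0.004, 0.012, 0, 0, 0, 0, -1, 0.009, 0.028, 0, 0, 0, 0, -1, 0.015, 0.048, 0, 0, 0, 0, -1, 0.021, 0.068, 0, 0, 0, 0, -1, 0.027, 0.088, 0, 0, 0, 0, -1, 0.033, 0.108, 0, 0, 0, 0, -1, 0.039, 0.128, 0, 0, 0, 0, -1]
}}

```text
time: 11.1
tool_pos: [0.535, 0.1206, 0.1533]
tcp_rot: [-0.335, -3.123, 0.0]
wrist_force: [0.1, 0.7, -0.4]
width: 0.231
grip_force: 40.2
```

{"api": "jog_arm", "payload": {
  "deltas": [0.006, 0.02, 0, 0, 0, 0, -1, 0.012, 0.04, 0, 0, 0, 0, -1, 0.018, 0.06, 0, 0, 0, 0, -1, 0.024, 0.08, 0, 0, 0, 0, -1, 0.029, 0.095, 0, 0, 0, 0, -1, 0.032, 0.105, 0, 0, 0, 0, -1, 0.034, 0.1095, 0, 0, 0, 0, -1, 0.034, 0.1095, 0, 0, 0, 0, -1]
}}

```text
time: 11.9
tool_pos: [0.5255, 0.2337, 0.1536]
tcp_rot: [-0.334, -3.124, 0.0]
wrist_force: [-0.3, 0.0, -1.6]
width: 0.224
grip_force: 40.2
```

```bash
cat > ringp.py <<'E'
from pump import *
s=readout.read_state();M=R.from_rotvec(s['tcp_rot']).as_matrix();tp=s['tool_pos'];print(s['time'],tp,s['wrist_force'],s['width'])
zt=tp[2]-.0162+.015;g=(tp+M@np.array([-.072,.0024,0]))[:2]
for n in('scene','top'):
    c=read_camera(n);x,r,sd,k=edge(c,g,.016,.028,zt,-1);h=edge(c,x,.004,.015,zt,1)
    print(n,'ring',x,r,sd,k,'hole',h)
    print('  pump-ring in tool x,y',(M.T@np.append(np.array([.597,.2204])-x,0))[:2]*1000)
cv2.imwrite('pics/s6.png',cv2.resize(c['color'],None,fx=1,fy=1))
E
python3 ringp.py
```

```text
11.9 [0.5255 0.2337 0.1536] [-0.3124  0.0142 -1.5687] 0.22446303573009752
scene ring [0.5964 0.2211] 0.022540033298797932 0.00037882487364976835 72 hole (array([0.5966, 0.2202]), np.float64(0.009275600266057832), np.float64(0.0004939499427972552), 72)
  pump-ring in tool x,y [-0.7762 -0.5454]
top ring [0.5969 0.2175] 0.021294544113272234 0.0016063149774710262 56 hole (array([0.6005, 0.2123]), np.float64(0.010177131194763456), np.float64(0.0009905415238654499), 59)
  pump-ring in tool x,y [0.542  2.8969]
```

{"api": "jog_arm", "payload": {
  "deltas": [-0.0008, -0.0003, 0.003, 0, 0, 0, -1, -0.0008, -0.0003, 0.009, 0, 0, 0, -1, -0.0008, -0.0003, 0.015, 0, 0, 0, -1, -0.0008, -0.0003, 0.02, 0, 0, 0, -1, -0.0008, -0.0003, 0.025, 0, 0, 0, -1, -0.0008, -0.0003, 0.028, 0, 0, 0, -1, -0.0008, -0.0003, 0.03, 0, 0, 0, -1, -0.0008, -0.0003, 0.03, 0, 0, 0, -1]
}}

```text
time: 12.8
tool_pos: [0.5262, 0.2328, 0.1234]
tcp_rot: [-0.335, -3.123, 0.001]
wrist_force: [0.2, 0.4, -1.9]
width: 0.23
grip_force: 40.2
```

```bash
python3 ringp.py
```

```text
12.8 [0.5262 0.2328 0.1234] [ 0.2198  0.3823 -1.9194] 0.2304493687475069
scene ring [0.597  0.2204] 0.022599836711425673 0.00033335851012803206 72 hole (array([0.5973, 0.2197]), np.float64(0.009348899709686243), np.float64(0.0002517792357139186), 72)
  pump-ring in tool x,y [ 0.0418 -0.0013]
top ring [0.5952 0.2162] 0.020484930474734524 0.001440808436408823 55 hole (array([0.6003, 0.2103]), np.float64(0.009339116179833443), np.float64(0.0009923607917100312), 61)
  pump-ring in tool x,y [-0.8603  4.4571]
```

{"api": "jog_arm", "payload": {
  "deltas": [0, 0, 0.003, 0, 0, 0, -1, 0, 0, 0.006, 0, 0, 0, -1, 0, 0, 0.009, 0, 0, 0, -1, 0, 0, 0.011, 0, 0, 0, -1, 0, 0, 0.012, 0, 0, 0, -1, 0, 0, 0.012, 0, 0, 0, -1]
}}

```text
time: 13.5
tool_pos: [0.5262, 0.2328, 0.1115]
tcp_rot: [-0.336, -3.123, 0.0]
wrist_force: [-0.4, 0.5, -1.5]
width: 0.227
grip_force: 40.2
```

{"api": "jog_arm", "payload": {
  "deltas": [0, 0, 0.001, 0, 0, 0, -1, 0, 0, 0.002, 0, 0, 0, -1, 0, 0, 0.003, 0, 0, 0, -1, 0, 0, 0.003, 0, 0, 0, -1]
}}

```text
time: 13.9
tool_pos: [0.5263, 0.2328, 0.1086]
tcp_rot: [-0.336, -3.123, 0.0]
wrist_force: [0.5, -0.9, -0.9]
width: 0.227
grip_force: 40.2
```

```bash
python3 ringp.py|head -3
```

```text
13.9 [0.5263 0.2328 0.1086] [ 0.5425 -0.8798 -0.9162] 0.22714137929160252
scene ring [0.597  0.2204] 0.02256956423597781 0.0004112680124205134 72 hole (array([0.5965, 0.219 ]), np.float64(0.009744913553073997), np.float64(0.00039976336570564115), 72)
  pump-ring in tool x,y [-0.0147 -0.0394]
```

{"api": "jog_arm", "payload": {
  "deltas": [0, 0, 0.0005, 0, 0, 0, -1, 0, 0, 0.001, 0, 0, 0, -1, 0, 0, 0.0015, 0, 0, 0, -1, 0, 0, 0.0015, 0, 0, 0, -1]
}}

```text
time: 14.4
tool_pos: [0.5263, 0.2328, 0.1072]
tcp_rot: [-0.336, -3.123, 0.0]
wrist_force: [0.3, 0.3, -0.7]
width: 0.223
grip_force: 40.2
```

{"api": "jog_arm", "payload": {
  "deltas": [0, 0, 0.0005, 0, 0, 0, -1, 0, 0, 0.001, 0, 0, 0, -1, 0, 0, 0.001, 0, 0, 0, -1]
}}

```text
time: 14.7
tool_pos: [0.5263, 0.2328, 0.1062]
tcp_rot: [-0.335, -3.123, 0.0]
wrist_force: [0.3, -0.8, -0.9]
width: 0.23
grip_force: 40.2
```

{"api": "jog_arm", "payload": {
  "deltas": [0.002, 0, 0, 0, 0, 0, -1, 0.005, 0, 0, 0, 0, 0, -1, 0.009, 0, 0, 0, 0, 0, -1, 0.013, 0, 0, 0, 0, 0, -1, 0.017, 0, 0, 0, 0, 0, -1, 0.021, 0, 0, 0, 0, 0, -1, 0.025, 0, 0, 0, 0, 0, -1, 0.029, 0, 0, 0, 0, 0, -1]
}}

```text
time: 15.5
tool_pos: [0.4977, 0.2391, 0.1063]
tcp_rot: [0.335, 3.124, 0.0]
wrist_force: [0.1, 0.0, -1.2]
width: 0.226
grip_force: 40.2
```

{"api": "jog_arm", "payload": {
  "deltas": [0.004, 0, 0, 0, 0, 0, -1, 0.008, 0, 0, 0, 0, 0, -1, 0.012, 0, 0, 0, 0, 0, -1, 0.016, 0, 0, 0, 0, 0, -1, 0.021, 0, 0, 0, 0, 0, -1, 0.027, 0, 0, 0, 0, 0, -1, 0.034, 0, 0, 0, 0, 0, -1, 0.034, 0, 0, 0, 0, 0, -1]
}}

```text
time: 16.3
tool_pos: [0.4636, 0.2463, 0.1061]
tcp_rot: [-0.335, -3.123, 0.001]
wrist_force: [1.1, 0.2, -0.4]
width: 0.23
grip_force: 40.3
```

```bash
cat > ringq.py <<'E'
from pump import *
s=readout.read_state();print(s['time'],s['tool_pos'],s['wrist_force'],s['width'])
c=read_camera('scene')
for zt in(.088,.092,.096,.1,.104):
    print(zt,edge(c,[.597,.2204],.017,.028,zt,-1))
cv2.imwrite('pics/s7.png',cv2.resize(c['color'][250:370,290:450],None,fx=5,fy=5,interpolation=2))
E
python3 ringq.py
```

```text
16.3 [0.4636 0.2463 0.1061] [ 1.09    0.231  -0.3715] 0.2301683875570397
0.088 (array([0.5947, 0.2184]), np.float64(0.0228923216642737), np.float64(0.0011451941567705893), 59)
0.092 (array([0.5967, 0.2202]), np.float64(0.02277657897352806), np.float64(0.0008788958270117204), 57)
0.096 (array([0.5974, 0.2176]), np.float64(0.024233620869222896), np.float64(0.0014700768367051438), 63)
0.1 (array([0.5997, 0.2199]), np.float64(0.024201978941732472), np.float64(0.0013722722166704356), 63)
0.104 (array([0.602 , 0.2226]), np.float64(0.023972991269879135), np.float64(0.0014491668157516925), 64)
```

View pics/s7.png

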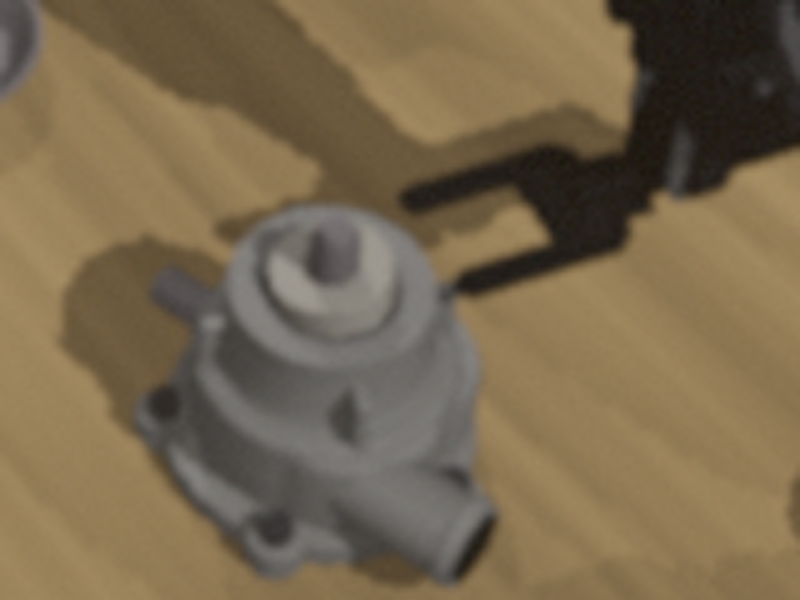

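The ring sits level in the bore mouth around the shaft (crop (332,275)), and the fork is fully clear to the right. Next I raise the fork, go in over the ring with the shaft in the notch, and tighten the grip for pressing.

{"api": "jog_arm", "payload": {
  "deltas": [0, 0, -0.01, 0, 0, 0, -1, 0, 0, -0.019, 0, 0, 0, -1, 0, 0, -0.019, 0, 0, 0, -1, -0.01, 0, -0.019, 0, 0, 0, -1, -0.025, 0, -0.019, 0, 0, 0, -1, -0.04, 0, -0.019, 0, 0, 0, -1, -0.055, 0, -0.019, 0, 0, 0, -1, -0.064, 0, -0.019, 0, 0, 0, -1],
  "squeeze": 110
}}

```text
time: 17.15
tool_pos: [0.5294, 0.2321, 0.1251]
tcp_rot: [0.337, 3.123, -0.0]
wrist_force: [-0.2, 0.7, -0.6]
width: 0.214
grip_force: 108.1
```

{"api": "jog_arm", "payload": {
  "deltas": [0, 0, 0.002, 0, 0, 0, -1, 0, 0, 0.004, 0, 0, 0, -1, 0, 0, 0.005, 0, 0, 0, -1, 0, 0, 0.005, 0, 0, 0, -1]
}}

```text
time: 17.55
tool_pos: [0.5265, 0.2327, 0.1198]
tcp_rot: [-0.335, -3.123, 0.001]
wrist_force: [0.2, -0.6, -1.1]
width: 0.213
grip_force: 108.1
```

{"api": "jog_arm", "payload": {
  "deltas": [0, 0, 0.0005, 0, 0, 0, -1, 0, 0, 0.001, 0, 0, 0, -1, 0, 0, 0.0015, 0, 0, 0, -1, 0, 0, 0.002, 0, 0, 0, -1]
}}

```text
time: 17.95
tool_pos: [0.5273, 0.2328, 0.1185]
tcp_rot: [0.335, 3.124, 0.0]
wrist_force: [-0.5, -0.1, 0.7]
width: 0.21
grip_force: 108.4
```

{"api": "jog_arm", "payload": {
  "deltas": [0, 0, 0.0005, 0, 0, 0, -1, 0, 0, 0.001, 0, 0, 0, -1, 0, 0, 0.0015, 0, 0, 0, -1]
}}

```text
time: 18.25
tool_pos: [0.5273, 0.233, 0.1172]
tcp_rot: [-0.336, -3.124, -0.001]
wrist_force: [-2.8, 0.9, 4.5]
width: 0.217
grip_force: 109.2
```

{"api": "jog_arm", "payload": {
  "deltas": [0, 0, 0.0005, 0, 0, 0, -1, 0, 0, 0.0005, 0, 0, 0, -1]
}}

```text
time: 18.45
tool_pos: [0.5275, 0.233, 0.1167]
tcp_rot: [0.335, 3.123, 0.001]
wrist_force: [-4.1, 1.6, 4.7]
width: 0.212
grip_force: 109.3
```

{"api": "jog_arm", "payload": {
  "deltas": [0, 0, 0.0005, 0, 0, 0, -1, 0, 0, 0.0005, 0, 0, 0, -1]
}}

```text
time: 18.65
tool_pos: [0.5274, 0.2329, 0.1162]
tcp_rot: [0.336, 3.123, 0.001]
wrist_force: [-2.9, 0.8, 4.8]
width: 0.211
grip_force: 109.4
```

{"api": "jog_arm", "payload": {
  "deltas": [0, 0, 0.0005, 0, 0, 0, -1, 0, 0, 0.001, 0, 0, 0, -1]
}}

```text
time: 18.85
tool_pos: [0.5276, 0.2329, 0.1152]
tcp_rot: [0.335, 3.123, 0.001]
wrist_force: [-4.2, 0.9, 5.3]
width: 0.215
grip_force: 109.4
```

{"api": "jog_arm", "payload": {
  "deltas": [0, 0, 0.0005, 0, 0, 0, -1, 0, 0, 0.001, 0, 0, 0, -1]
}}

```text
time: 19.05
tool_pos: [0.5276, 0.2328, 0.1139]
tcp_rot: [0.335, 3.123, 0.001]
wrist_force: [-2.5, 1.4, 1.6]
width: 0.213
grip_force: 109.0
```

```bash
cat > fk.py <<'E'
from pump import *
s=readout.read_state();M=R.from_rotvec(s['tcp_rot']).as_matrix();tp=s['tool_pos'];print(s['time'],tp,s['wrist_force'],s['torque'])
c=read_camera('wrist');g=c['color'].max(2)
cv2.imwrite('pics/wf.png',c['color'])
col=g[60:280,318:324].mean(1);print('handle end row',60+np.nonzero(col<60)[0].min(), 'before: ~87')
E
python3 fk.py; python3 - <<'E'
import cv2,numpy as np
g=cv2.imread('pics/w3.png').max(2);col=g[60:280,318:324].mean(1);print(60+np.nonzero(col<60)[0].min())
E
```

```text
19.05 [0.5276 0.2328 0.1139] [-2.4654  1.413   1.5625] [0.2671 0.1006 0.1045]
handle end row 87 before: ~87
87
```

{"api": "jog_arm", "payload": {
  "deltas": [0, 0, 0.0005, 0, 0, 0, -1, 0, 0, 0.001, 0, 0, 0, -1]
}}

```text
time: 19.3
tool_pos: [0.5275, 0.2327, 0.1127]
tcp_rot: [0.335, 3.123, 0.0]
wrist_force: [-0.9, 1.8, 2.2]
width: 0.219
grip_force: 109.0
```

{"api": "jog_arm", "payload": {
  "deltas": [0, 0, 0.0005, 0, 0, 0, -1, 0, 0, 0.001, 0, 0, 0, -1]
}}

```text
time: 19.5
tool_pos: [0.5274, 0.2327, 0.1119]
tcp_rot: [0.336, 3.123, 0.0]
wrist_force: [-2.1, 1.3, 4.4]
width: 0.211
grip_force: 109.3
```

{"api": "jog_arm", "payload": {
  "deltas": [0, 0, 0.0005, 0, 0, 0, -1, 0, 0, 0.0005, 0, 0, 0, -1]
}}

```text
time: 19.7
tool_pos: [0.5274, 0.2327, 0.1113]
tcp_rot: [0.335, 3.123, 0.0]
wrist_force: [-2.2, 0.9, 3.5]
width: 0.214
grip_force: 109.2
```

{"api": "jog_arm", "payload": {
  "deltas": [0, 0, 0.0005, 0, 0, 0, -1, 0, 0, 0.0005, 0, 0, 0, -1]
}}

```text
time: 19.9
tool_pos: [0.5274, 0.2327, 0.1108]
tcp_rot: [0.336, 3.123, 0.0]
wrist_force: [-2.3, 2.1, 3.6]
width: 0.214
grip_force: 109.3
```

{"api": "jog_arm", "payload": {
  "deltas": [0, 0, 0.0005, 0, 0, 0, -1, 0, 0, 0.001, 0, 0, 0, -1]
}}

```text
time: 20.1
tool_pos: [0.5274, 0.2327, 0.1099]
tcp_rot: [0.336, 3.124, 0.0]
wrist_force: [-3.2, 0.9, 7.6]
width: 0.217
grip_force: 109.4
```

{"api": "jog_arm", "payload": {
  "deltas": [0, 0, 0.0005, 0, 0, 0, -1, 0, 0, 0.0005, 0, 0, 0, -1]
}}

```text
time: 20.3
tool_pos: [0.5274, 0.2327, 0.1093]
tcp_rot: [0.336, 3.123, 0.0]
wrist_force: [-3.0, 0.2, 5.4]
width: 0.214
grip_force: 109.4
```

{"api": "jog_arm", "payload": {
  "deltas": [0, 0, 0.0005, 0, 0, 0, -1, 0, 0, 0.0005, 0, 0, 0, -1]
}}

```text
time: 20.5
tool_pos: [0.5274, 0.2327, 0.1088]
tcp_rot: [0.336, 3.123, 0.0]
wrist_force: [-1.2, 1.2, 4.1]
width: 0.214
grip_force: 109.3
```

{"api": "jog_arm", "payload": {
  "deltas": [0, 0, 0.0004, 0, 0, 0, -1, 0, 0, 0.0004, 0, 0, 0, -1]
}}

```text
time: 20.7
tool_pos: [0.5274, 0.2327, 0.1083]
tcp_rot: [0.335, 3.124, 0.0]
wrist_force: [-2.2, 1.9, 4.0]
width: 0.217
grip_force: 109.4
```

{"api": "jog_arm", "payload": {
  "deltas": [0, 0, 0.0004, 0, 0, 0, -1, 0, 0, 0.0004, 0, 0, 0, -1]
}}

```text
time: 20.9
tool_pos: [0.5274, 0.2327, 0.1083]
tcp_rot: [0.336, 3.124, 0.0]
wrist_force: [-2.6, 2.4, 7.0]
width: 0.212
grip_force: 109.6
```

{"api": "jog_arm", "payload": {
  "deltas": [0, 0, 0.0004, 0, 0, 0, -1, 0, 0, 0.0004, 0, 0, 0, -1]
}}

```text
time: 21.1
tool_pos: [0.5274, 0.2327, 0.1082]
tcp_rot: [0.336, 3.124, 0.0]
wrist_force: [-3.1, 1.0, 6.9]
width: 0.215
grip_force: 109.9
```

{"api": "jog_arm", "payload": {
  "deltas": [0, 0, 0.0004, 0, 0, 0, -1, 0, 0, 0.0004, 0, 0, 0, -1]
}}

```text
time: 21.3
tool_pos: [0.5274, 0.2328, 0.1081]
tcp_rot: [0.336, 3.124, 0.0]
wrist_force: [-4.5, 1.5, 9.0]
width: 0.214
grip_force: 110.1
```

{"api": "jog_arm", "payload": {
  "deltas": [0, 0, 0.0003, 0, 0, 0, -1, 0, 0, 0.0003, 0, 0, 0, -1]
}}

```text
time: 21.5
tool_pos: [0.5274, 0.2328, 0.1081]
tcp_rot: [0.336, 3.124, 0.0]
wrist_force: [-5.3, 1.7, 10.5]
width: 0.215
grip_force: 110.3
```

```bash
python3 fk.py; python3 -c "
from h import *
for i in range(4):
    read_camera('top');s=readout.read_state();print(s['tool_pos'],s['wrist_force'],s['torque'])"
```

```text
21.5 [0.5274 0.2328 0.1081] [-5.254   1.6511 10.5327] [0.0545 0.3051 0.0001]
handle end row 87 before: ~87
[0.52742354 0.2327667  0.10806331] [-5.82983069  0.60116173 10.92089244] [ 0.06716635  0.28227493 -0.00959102]
[0.52743178 0.2327908  0.10808709] [-5.70734532  1.06461467 11.50099643] [ 1.26880231e-04  3.30881281e-01 -6.66949397e-03]
[0.52740084 0.23277542 0.10804639] [-5.80413344 -0.02238687 10.99356228] [ 0.02826764  0.40425295 -0.00423011]
[0.52739252 0.23275616 0.10806633] [-4.86464903  0.66088174 12.12849818] [-0.01727324  0.32389248  0.00746012]
```

{"api": "jog_arm", "payload": {
  "deltas": [0, 0, 0.0003, 0, 0, 0, -1, 0, 0, 0.0003, 0, 0, 0, -1, 0, 0, 0.0003, 0, 0, 0, -1, 0, 0, 0.0003, 0, 0, 0, -1, 0, 0, 0.0003, 0, 0, 0, -1, 0, 0, 0.0003, 0, 0, 0, -1, 0, 0, 0.0003, 0, 0, 0, -1, 0, 0, 0.0003, 0, 0, 0, -1]
}}

```text
time: 22.55
tool_pos: [0.5274, 0.2328, 0.108]
tcp_rot: [0.336, 3.123, 0.0]
wrist_force: [-5.7, -0.1, 12.8]
width: 0.213
grip_force: 110.5
```

{"api": "jog_arm", "payload": {
  "deltas": [0, 0, 0, 0, 0, 0, -1, 0, 0, 0, 0, 0, 0, -1, 0, 0, 0, 0, 0, 0, -1, 0, 0, 0, 0, 0, 0, -1, 0, 0, 0, 0, 0, 0, -1, 0, 0, 0, 0, 0, 0, -1, 0, 0, 0, 0, 0, 0, -1, 0, 0, 0, 0, 0, 0, -1]
}}

```text
time: 23.35
tool_pos: [0.5274, 0.2328, 0.108]
tcp_rot: [0.336, 3.124, 0.0]
wrist_force: [-6.6, 1.2, 12.8]
width: 0.217
grip_force: 110.5
```

{"api": "jog_arm", "payload": {
  "deltas": [0, 0, -0.001, 0, 0, 0, -1, 0, 0, -0.002, 0, 0, 0, -1, 0, 0, -0.004, 0, 0, 0, -1, 0, 0, -0.01, 0, 0, 0, -1, 0.005, 0, -0.02, 0, 0, 0, -1, 0.01, 0, -0.04, 0, 0, 0, -1, 0.01, 0, -0.045, 0, 0, 0, -1],
  "squeeze": 60
}}

```text
time: 24.05
tool_pos: [0.5183, 0.2353, 0.154]
tcp_rot: [0.335, 3.121, 0.002]
wrist_force: [0.2, 0.7, -0.6]
width: 0.217
grip_force: 108.7
```

{"api": "jog_arm", "payload": {
  "deltas": [0.01, 0, 0, 0, 0, 0, -1, 0.03, -0.03, 0, 0, 0, 0, -1, 0.06, -0.07, 0, 0, 0, 0, -1, 0.06, -0.1, 0, 0, 0, 0, -1, 0.06, -0.13, 0, 0, 0, 0, -1, 0.06, -0.13, 0, 0, 0, 0, -1, 0.06, -0.13, 0, 0, 0, 0, -1]
}}

```text
time: 24.75
tool_pos: [0.4306, 0.1202, 0.1511]
tcp_rot: [-0.338, -3.123, -0.0]
wrist_force: [-0.0, -0.2, -0.5]
width: 0.218
grip_force: 108.5
```

```bash
python3 - <<'E'
from pump import *
s=readout.read_state();print(s['time'],s['tool_pos'],s['wrist_force'],R.from_rotvec(s['tcp_rot']).as_matrix()[:2,:2])
c=read_camera('scene')
for zt in(.085,.087,.089,.091,.094,.097):
    print(zt,edge(c,[.5973,.2204],.016,.0235,zt,-1,2)[:3])
cv2.imwrite('pics/s8.png',cv2.resize(c['color'][250:370,290:450],None,fx=5,fy=5,interpolation=2))
# white ring pixel extent before/after
a=cv2.resize(cv2.imread('pics/s7.png'),(160,120),interpolation=cv2.INTER_AREA);b=c['color'][250:370,290:450]
for im in(a,b):
    m=(im.min(2)>118).astype(np.uint8);m2,ce,st=blob(m,45,38,85,75);print(ce,st)
for n,im in(('a',a),('b',b)):print(n,im[40:74,66].max(1).tolist())
E
```

```text
24.75 [0.4306 0.1202 0.1511] [-0.0229 -0.2187 -0.4947] [[-0.9768  0.214 ]
 [ 0.214   0.9768]]
0.085 (array([0.5966, 0.2193]), np.float64(0.021554366876850202), np.float64(0.00022058300407953947))
0.087 (array([0.5975, 0.2201]), np.float64(0.021490188770389596), np.float64(0.00017867988647553767))
0.089 (array([0.5985, 0.221 ]), np.float64(0.02146437904545384), np.float64(0.0001714436628942152))
0.091 (array([0.599 , 0.2212]), np.float64(0.021336847453875547), np.float64(0.00020729493500735226))
0.094 (array([0.6008, 0.2231]), np.float64(0.021053926876591782), np.float64(0.0001644035314112254))
0.097 (array([0.6022, 0.2245]), np.float64(0.020896214545623813), np.float64(0.00025372249777637135))
[71.774  55.6594] [ 54  43  31  26 323]
[71.8306 57.4485] [ 54  43  31  28 301]
a [105, 116, 124, 124, 120, 117, 114, 110, 102, 95, 90, 89, 89, 88, 88, 88, 98, 118, 133, 138, 138, 137, 131, 126, 121, 121, 116, 106, 105, 113, 118, 121, 119, 114]
b [144, 136, 126, 119, 117, 115, 113, 107, 101, 96, 91, 86, 86, 87, 88, 89, 87, 88, 90, 101, 123, 136, 141, 141, 137, 131, 117, 106, 103, 112, 122, 123, 121, 113]
```

The ring top now fits the bore centre at z ≈ 0.087 (about 2–3 mm above the face) with 0.2 mm fit residuals, so it is level and home. I'll take the fork back to its free starting spot.

{"api": "jog_arm", "payload": {
  "deltas": [-0.01, -0.03, 0, 0, 0, 0, -1, -0.022, -0.07, 0, 0, 0, 0, -1, -0.078, -0.225, 0, 0, 0, 0, -1, -0.078, -0.225, 0, 0, 0, 0, -1, -0.078, -0.225, 0, 0, 0, 0, -1, -0.078, -0.225, 0, 0, 0, 0, -1, -0.078, -0.225, 0, 0, 0, 0, -1]
}}

```text
time: 25.5
tool_pos: [0.4607, -0.1172, 0.1515]
tcp_rot: [0.34, 3.123, 0.0]
wrist_force: [-0.3, 0.0, -1.1]
width: 0.213
grip_force: 108.5
```

{"api": "jog_arm", "payload": {
  "deltas": [-0.078, -0.225, 0, 0, 0, 0, -1, -0.078, -0.225, 0, 0, 0, 0, -1, -0.078, -0.225, 0, 0, 0, 0, -1, -0.078, -0.225, 0, 0, 0, 0, -1, -0.078, -0.225, 0.03, 0, 0, 0, -1, -0.078, -0.225, 0.08, 0, 0, 0, -1, -0.078, -0.225, 0.1, 0, 0, 0, -1, -0.078, -0.225, 0.1, 0, 0, 0, -1]
}}

```text
time: 26.3
tool_pos: [0.4859, -0.348, 0.0464]
tcp_rot: [-0.333, -3.115, -0.01]
wrist_force: [0.0, 0.6, -0.2]
width: 0.218
grip_force: 108.5
```

{"api": "jog_arm", "payload": {
  "deltas": [0, 0, 0.008, 0, 0, 0, -1, 0, 0, 0.016, 0, 0, 0, -1, 0, 0, 0.022, 0, 0, 0, -1, 0, 0, 0.025, 0, 0, 0, -1, 0, 0, 0.025, 0, 0, 0, -1]
}}

```text
time: 26.8
tool_pos: [0.4882, -0.3522, 0.0267]
tcp_rot: [0.335, 3.124, -0.0]
wrist_force: [0.3, 0.4, -0.9]
width: 0.217
grip_force: 108.5
```

{"api": "jog_arm", "payload": {
  "deltas": [0, 0, 0.002, 0, 0, 0, -1, 0, 0, 0.004, 0, 0, 0, -1, 0, 0, 0.0045, 0, 0, 0, -1, 0, 0, 0.0045, 0, 0, 0, -1]
}}

```text
time: 27.2
tool_pos: [0.4881, -0.3524, 0.022]
tcp_rot: [-0.336, -3.124, -0.0]
wrist_force: [0.3, -0.1, 0.0]
width: 0.215
grip_force: 108.5
```

{"api": "jog_arm", "payload": {
  "deltas": [0, 0, 0.001, 0, 0, 0, -1, 0, 0, 0.0015, 0, 0, 0, -1]
}}

```text
time: 27.4
tool_pos: [0.4882, -0.3524, 0.0206]
tcp_rot: [0.336, 3.124, -0.0]
wrist_force: [0.1, 0.4, -1.0]
width: 0.217
grip_force: 108.5
```

Near contact, so I open gradually, then rise.

{"api": "jog_arm", "payload": {
  "deltas": [0, 0, 0.0005, 0, 0, 0, -1, 0, 0, 0.0005, 0, 0, 0, 0.0, 0, 0, 0.0005, 0, 0, 0, 0.5, 0, 0, 0.0005, 0, 0, 0, 1, 0, 0, 0.0005, 0, 0, 0, 1, 0, 0, 0.0005, 0, 0, 0, 1, 0, 0, 0.0005, 0, 0, 0, 1]
}}

```text
time: 28.1
tool_pos: [0.4882, -0.3523, 0.0201]
tcp_rot: [-0.336, -3.124, -0.0]
wrist_force: [0.2, -0.2, -0.1]
width: 1.004
grip_force: 0.0
```

{"api": "jog_arm", "payload": {
  "deltas": [0, 0, -0.01, 0, 0, 0, 1, 0, 0, -0.03, 0, 0, 0, 1, 0, 0, -0.07, 0, 0, 0, 1, 0, 0, -0.12, 0, 0, 0, 1, 0, 0, -0.15, 0, 0, 0, 1, 0, 0, -0.15, 0, 0, 0, 1, 0, 0, -0.15, 0, 0, 0, 1]
}}

```text
time: 28.8
tool_pos: [0.4888, -0.3528, 0.1719]
tcp_rot: [0.335, 3.121, -0.003]
wrist_force: [-1.0, 0.1, -0.1]
width: 1.001
grip_force: 0.0
```

```bash
python3 - <<'E'
from pump import *
s=readout.read_state();print(s['time'],s['tool_pos'],s['wrist_force'],s['width'])
c=read_camera('wrist');b,ce,st=blob(c['color'].max(2)<50,270,130,380,370);print(st)
ys,xs=np.nonzero(b);t=[xs[ys>st[1]+st[3]-4].mean(),st[1]+st[3]];print(plane(c,[t],.004),plane(c,[[xs[ys<st[1]+4].mean(),st[1]]],.032))
c=read_camera('scene');
for z in(.085,.088):print(edge(c,[.5973,.2204],.016,.0235,z,-1,2)[:3])
o=cv2.imread('pics/scene0.png')
d=cv2.absdiff(o,c['color']).max(2)
for n,(x,y) in dict(tin=(498,362),imp=(174,245),wedge=(382,240)).items():print(n,np.mean(d[y-18:y+18,x-35:x+35]>40))
E
```

```text
28.8 [ 0.4888 -0.3528  0.1719] [-1.0128  0.0639 -0.069 ] 1.0007475236682912
[ 292  130   57  192 5386]
[[ 0.5828 -0.3709  0.004 ]] [[ 0.4118 -0.3342  0.032 ]]
(array([0.5967, 0.2192]), np.float64(0.021521775479112704), np.float64(0.00022411719545794626))
(array([0.5981, 0.2206]), np.float64(0.021475799840089026), np.float64(0.00018716970823042203))
tin 0.0
imp 0.0
wedge 0.3753968253968254
```

```bash
python3 - <<'E'
from h import *
o=cv2.imread('pics/scene0.png');c=read_camera('scene')['color']
for im in(o,c):
    b,ce,st=blob(im.max(2)<50,335,225,430,255);print(ce,st)
E
```

```text
[383.06112054 239.25636672] [346 235  73  10 589]
[382.1        239.18333333] [346 235  73   9 480]
```

The wedge hasn't moved; the difference was only a shadow. Handing in.

```bash
python3 -c "
from h import *
print(finish_job())"
```

```text
the job is handed in; nothing more can be done
None
```

The job is handed in at about 29 s of the 69 s allowed; no verdict came back. By my measurements the ring went down about 10 mm to a hard stop and was held there at roughly 14 N for over a second. It sits level in the bore with its top 2–3 mm above the face, the fork lies let go on the bench at its starting spot, and the camera shows the tin, impeller and wedge unmoved.

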